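# Hold the quilting template on the tilted tracing glass

### The arm

A 6-joint arm with a two-finger parallel gripper is mounted at the origin on the work surface. World frame = base frame: x ahead of the robot, y to its left, z up, the work surface at z = 0. Lengths are in m, angles in rad, forces in N, time in s.
With the tool pointing down it reaches from about 0.375 to 0.975 m from the base axis. Payload 3.8 kg.
Tool frame: the origin (TCP) lies midway between the tips of the shut fingers; the grasp point (between the pads) lies bot.grasp_offset behind it (bot.grasp_offset is the distance from the TCP to the grasp point, in m); z points along the fingers, y is the direction in which the jaws open and shut (so a half turn about z gives the same grasp; the last joint's range is limited). The gripper opens to 85 mm and grips with 20 to 120 N. Pads are 22 mm wide; open, the fingers measure 114 mm over their backs; the gripper's body (76 mm by 85 mm) begins 54 mm behind the grasp point. The pads swing forward as they close: fully open they stand 13 mm farther back than shut.
Start: joints at [-1.141, 0.264, 1.604, -0, 1.274, -0.037], TCP at [0.304, -0.603, 0.231] pointing down, gripper open.
Joint ranges: [-2.63, 2.63], [-0.94, 2.18], [0.31, 2.57], [-1.31, 4.45], [0, 2.66], [-2.55, 2.55]. Speed limits (rad/s): [2.57, 2.57, 3.14, 3.14, 3.14, 3.14].

### API

Orientations are given as a rotation vector (axis times angle).
In Python, from workcell import read_state, viewer, job, bot gives the robot as it stands.
- The arm moves only by the shell command python3 -m crank 'ROWS' [FORCE]. ROWS is text: rows parted by semicolons, each of 7 numbers parted by spaces: the shift along the tool's x, y, z in mm, then the turn, a rotation vector about the tool's x, y, z in rad, then the closure in counts, from 0 (fully open) to 255 (shut). A call has 1 to 20 rows; each row is the pose to reach, as a shift and turn from the pose commanded when the call began, along the tool's axes at that moment; what a row does not reach only later rows make up. A row lasts 1/8 s, in which the tool goes at most 62.5 mm and 10.7 degrees, less where a joint would pass 70% of its speed; a pose out of reach is approached as far as the arm can. A call with a gripper value outside its range is refused whole. The fingers move at their own pace and stop on an object; FORCE is the grip in N (left out, the last holds). Time passes only in rows, so rows that repeat a pose let the fingers close. It gives the time, the measured TCP pose, the force and the opening at its end, in the units of the state.
- read_state(): the state, without advancing time (a new reading comes with each control period).
- viewer.read_camera(name): name is "side" or "top"; returns a dict with "pixels" (400x640x3 uint8, red, green, blue), "vertical_fov" (degrees; the focal length in pixels is half the picture's height over the tangent of half this angle, whatever the lens; pixels are square), "cx", "cy" (the principal point, pixels), "k1" (the pictures are not rectified: a ray, as slopes to the right and down, at radius r is drawn at 1 + k1 r^2 times it, then the intrinsics apply), "view" (4x4, takes a point from world to camera coordinates). Camera axes: x right, y up, looking along -z (the intrinsics and any distortion apply to the point x, -y, -z); pixel columns grow to the right and rows downward; lengths in m; the calibration is good to about 2 mm. A picture is of the moment at which its call begins. There is no depth.
- job.finish_job(): hands the job in, once; it reports no verdict.
The state is a dict: "time": time; "q": joint angles; "joint_vel": joint speeds; "joint_torque": joint torques, N m; "tool_pos": TCP position; "tcp_rot": TCP orientation; "wrist_force": force on the tool from outside, world axes, zero at the start; "torque": the same for the moment, N m; "width": opening from 0.0 (shut) to 1.0 (fully open).
Only numpy, scipy, OpenCV 4.12 (cv2) and the standard library are available. Lean on these libraries where they do the work, as an engineer would, in place of code of your own. Each camera call takes 0.05 s, during which the arm holds its last target.

### The job

Start the tracing timer: twist its red spring-return knob clockwise all the way to its stop, then let go so that it springs back. Then pick up the orange quilting template by its black handle, tilt it to match the sloped tracing glass and hold it flush, inside the marked outline with its long side running up the slope, pressing gently but firmly enough that the sprung glass gives a few millimetres; finish while still gripping and pressing it there. Leave the other things on the table where they are.

Things in the scene. Friction and masses are not known exactly. Their poses are not given: they have to be found in the camera images.
- knob (a joint): the timer knob's angle, rad: 0 at rest, 1.0 at its stop. Turning it clockwise seen from above makes it grow. A spring (about 0.015 N m at rest, 0.12 N m at the stop) drives it back to 0 when let go
- knob_grip (a point): point on the timer knob's upright axis, 70 mm above the table, at the middle height of its red grip bar. The bar is 42 long (x axis of this point), 14 thick (y axis) and 34 tall (17 mm above and below this point); it turns with the knob. Below the bar is a black disc 40 across
- switchbox: the timer: white box 90 x 90 x 42 tall with the red knob on top, fixed to the table; origin at the centre of its underside
- template: the loose orange template: flat plate 130 (x) x 90 (y) x 6 thick with an upright black handle, a block 70 (x) x 18 (y), in the middle of the plate, its top 52 mm above the plate's underside. Origin: centre of the underside; z points out through the handle. 0.12 to 0.22 kg, lies flat on the table at the start; the two ways round are equally good
- glass: milky white sloped tracing glass, 180 x 220. Origin: centre of its upper face; x points up the slope, y across, z out of the face. The dark outline is centred on the origin, 150 (x) x 110 (y) inside. Sprung: pushed along -z it gives from about 1.5 N, sinks 1 mm per 1.2 N and bottoms after 8 mm (about 11 N); under 18 N is wanted, over 30 N breaks it
- stand: wooden tracing stand that carries the glass, base 220 (x) x 250 (y), fixed to the table; origin at the centre of its underside. Its board, 200 x 236, slopes 12 to 29 degrees, rising away from the robot (stand's +x), and does not move; the glass stands 18 mm proud of it
- spool_yellow: bystander: yellow thread spool, 38 across, 44 tall (mm), loose; origin at the middle of its underside
- spool_orange: bystander: orange thread spool, 38 across, 44 tall (mm), loose; origin at the middle of its underside
- spool_brown: bystander: brown thread spool, 38 across, 44 tall (mm), loose; origin at the middle of its underside
- scissors: bystander: scissors with blue loops, about 170 long, lying flat, 10 tall (mm), loose; origin at the middle of its underside
- pincushion: bystander: red domed pincushion, 68 across, 35 tall (mm), loose; origin at the middle of its underside
- mug: bystander: blue mug, 80 across, 90 tall (mm), loose; origin at the middle of its underside
- button_jar: bystander: amber jar with green lid, 60 across, 75 tall (mm), loose; origin at the middle of its underside
Not all that is in view belongs to the job. What is meant by the template is not green or turquoise, and is the larger of those in its own colour.

How it is judged:
On the way, in this order (a step that is already met when the one before it is completed fails the run):
1. the timer knob is turned to its stop (value of joint knob above 0.92 rad), for 0.1 s.
2. the knob is let go and has sprung back (value of joint knob below 0.12 rad and contact force between the fingers and switchbox below 0.2 N), for 0.2 s.
At the end, for the whole second after the job is handed in: the gripped template (over 3 N) lies still and flush on the glass (0.04 rad, 2.5 mm), within 15 mm of the outline's centre each way and 0.17 rad of the slope direction (either way round), pressed on it with 3 to 18 N; the knob is back (below 0.12 rad) (angle between the z axis of template and the z axis of glass, either way round below 0.04 rad and angle between the x axis of template and the x axis of glass, either way round below 0.17 rad and z of template in the frame of glass between -0.0025 and 0.0025 m and x of template in the frame of glass between -0.015 and 0.015 m and y of template in the frame of glass between -0.015 and 0.015 m and angle between template's own z axis and vertical above 0.1 rad and contact force between template and glass between 3 and 18 N and contact force between template and the fingers above 3 N and linear speed of template below 0.02 m/s and value of joint knob below 0.12 rad); the arm keeps its last pose, push and grip.
It fails at once if the glass is pressed with over 30 N (contact force between anything else and glass above 30 N).
It fails at once if a bystander is moved by over 30 mm (distance of any of spool_yellow, spool_orange, spool_brown, scissors, pincushion, mug, button_jar from where it was at the start of the episode above 0.03 m).
It also fails if it takes over 64 s, if anything falls off the work surface, if the arm or the gripper's body presses on something with over 40 N, if the wrist force passes 120 N, or if a joint passes its speed limit or range.

## Working session

There is one attempt and no reset: what is moved stays moved. The work goes in short steps, Python scripts to look and compute and a shell command to move; the robot and the scene stay as the last step left them, time stands still between calls to the robot, and variables do not carry over. Pictures are saved under pics/ and viewed, and the job is handed in when it is done.

```bash
ls; mkdir -p pics; python3 - <<'E'
from workcell import read_state, viewer, job, bot
import cv2, numpy as np
print(bot.grasp_offset, [a for a in dir(bot) if a[0]!='_'])
print(read_state())
for n in("side","top"):
    c=viewer.read_camera(n); cv2.imwrite(f"pics/{n}0.png",c["pixels"][:,:,::-1])
    print(n,{k:(v.tolist() if hasattr(v,'tolist') else v) for k,v in c.items() if k!="pixels"})
E
```

```text
pics
0.0187 ['MotionError', 'grasp_offset']
{'time': 0.0, 'q': array([-1.14089385e+00,  2.64764496e-01,  1.60540690e+00, -1.69729795e-05,
        1.27368207e+00, -3.69014649e-02]), 'joint_vel': array([ 0.00010056,  0.00063013, -0.00042176,  0.00132602,  0.0011329 ,
       -0.00085801]), 'joint_torque': array([ 8.73797362e-04, -5.15105367e+01, -3.67317009e+01,  8.52141943e-05,
        1.29033043e-02,  1.11025250e-05]), 'tool_pos': array([ 0.30345619, -0.60211133,  0.22993661]), 'tcp_rot': array([-3.05425297e+00, -7.26110010e-01,  7.17831689e-04]), 'wrist_force': array([-0.30060705,  0.11781661, -0.27220066]), 'torque': array([-0.04581959,  0.01306956,  0.00901607]), 'width': 1.0012793545786518}
side {'vertical_fov': 50.74764435690647, 'cx': 318.6472703586983, 'cy': 197.52583672775677, 'k1': 0.036896740515283244, 'view': [[-0.9425919442991987, -0.33392823485272066, 0.003515751754968625, 0.46295441117906133], [0.2173720661019372, -0.605524183479532, 0.7655650515142532, -0.15176436030509308], [-0.25351491360634254, 0.722379676617215, 0.6433488877658656, -1.2525735963466618], [0.0, 0.0, 0.0, 1.0]]}
top {'vertical_fov': 44.70452360672819, 'cx': 322.4059398588305, 'cy': 199.6802686153707, 'k1': -0.031795707052442924, 'view': [[0.007501838182637196, -0.9999376988955514, 0.008265636778328525, 0.008195884010185183], [0.9911302124489709, 0.00853202009072916, 0.13262015911628483, -0.47281715337213165], [-0.13268241931295513, 0.007197427362684769, 0.9911324697761748, -1.286320185352828], [0.0, 0.0, 0.0, 1.0]]}
```

View pics/side0.png

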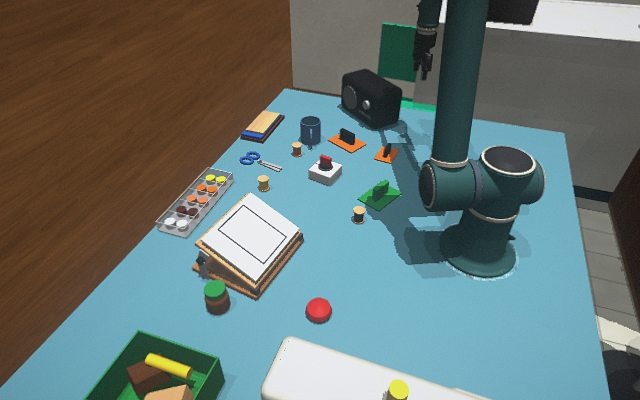

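View pics/top0.png

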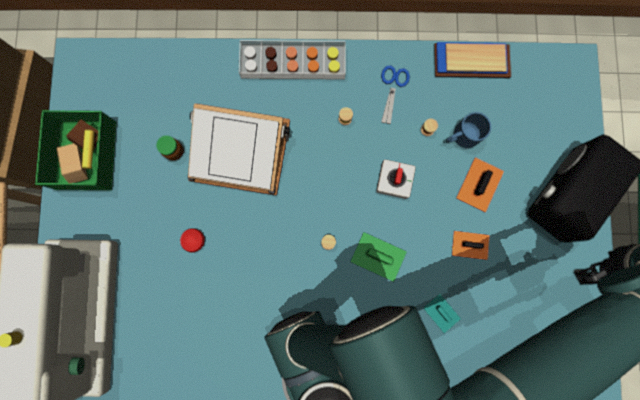

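The top view (right = −y, up = +x) shows the timer at about (397,178) and the larger orange template at (480,185), with a smaller decoy at (471,245). The glass is at (235,148). I'll enlarge these next.

```bash
cat > h.py <<'E'
import numpy as np, cv2
from workcell import read_state, viewer, job, bot
from scipy.spatial.transform import Rotation as R
def cam(n):
    c=viewer.read_camera(n); c["V"]=np.array(c["view"]); c["f"]=200/np.tan(np.radians(c["vertical_fov"]/2)); return c
def proj(c,P):
    P=np.atleast_2d(P); p=P@c["V"][:3,:3].T+c["V"][:3,3]
    s=np.stack([p[:,0]/-p[:,2],-p[:,1]/-p[:,2]],1); r2=(s**2).sum(1,keepdims=True)
    s=s*(1+c["k1"]*r2); return s*c["f"]+[c["cx"],c["cy"]]
def ray(c,uv):
    d=(np.array(uv,float)-[c["cx"],c["cy"]])/c["f"]; s=d.copy()
    for _ in range(20): s=d/(1+c["k1"]*(s@s))
    Rm=c["V"][:3,:3]; o=-Rm.T@c["V"][:3,3]; return o,Rm.T@np.array([s[0],-s[1],-1])
def onz(c,uv,z):
    o,d=ray(c,uv); return o+d*(z-o[2])/d[2]
def crop(c,x0,y0,x1,y1,k,fn):
    cv2.imwrite(fn,cv2.resize(c["pixels"][y0:y1,x0:x1,::-1],None,fx=k,fy=k,interpolation=cv2.INTER_CUBIC))
E
python3 - <<'E'
from h import *
t=cam("top"); s=cam("side")
crop(t,170,90,310,210,5,"pics/t_glass.png")
crop(t,370,140,520,260,5,"pics/t_tk.png")
crop(s,180,180,320,300,5,"pics/s_glass.png")
crop(s,290,110,420,200,6,"pics/s_tk.png")
for uv in [(397,178),(480,185),(235,148)]: print(onz(t,uv,0.04))
E
```

```text
[ 0.53268601 -0.18989755  0.04      ]
[ 0.51555373 -0.41615412  0.04      ]
[0.61188513 0.25176148 0.04      ]
```

View pics/t_glass.png

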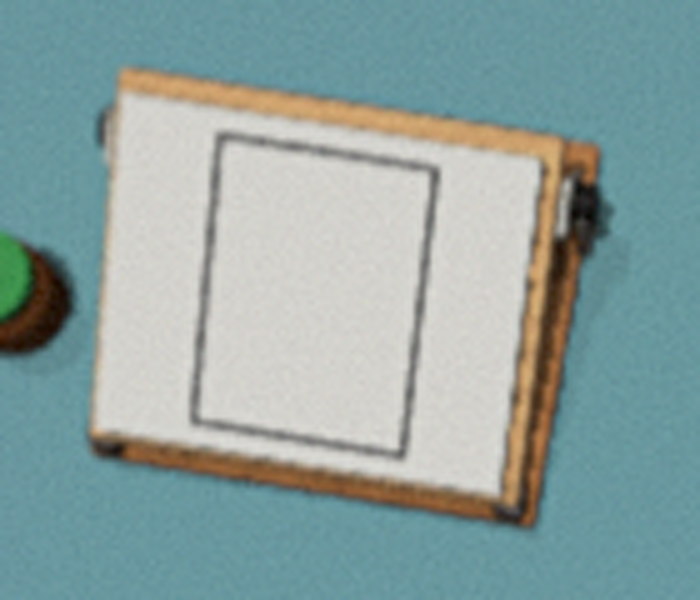

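View pics/t_tk.png

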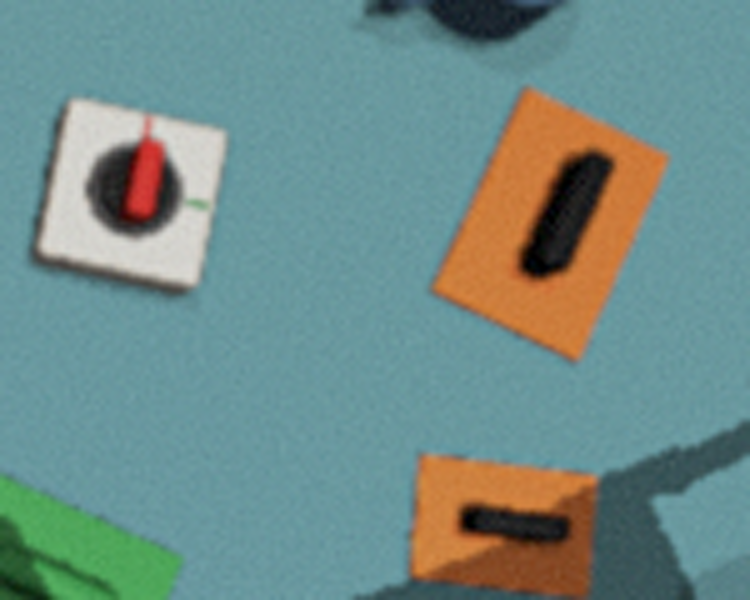

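View pics/s_glass.png

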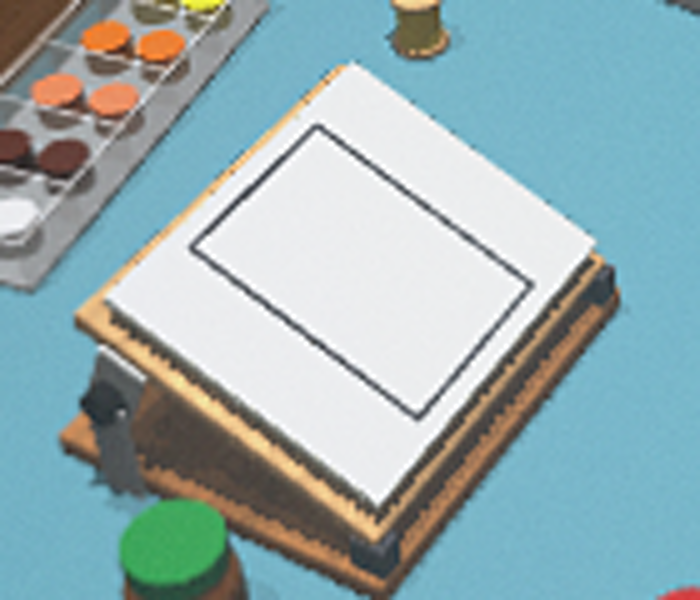

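View pics/s_tk.png

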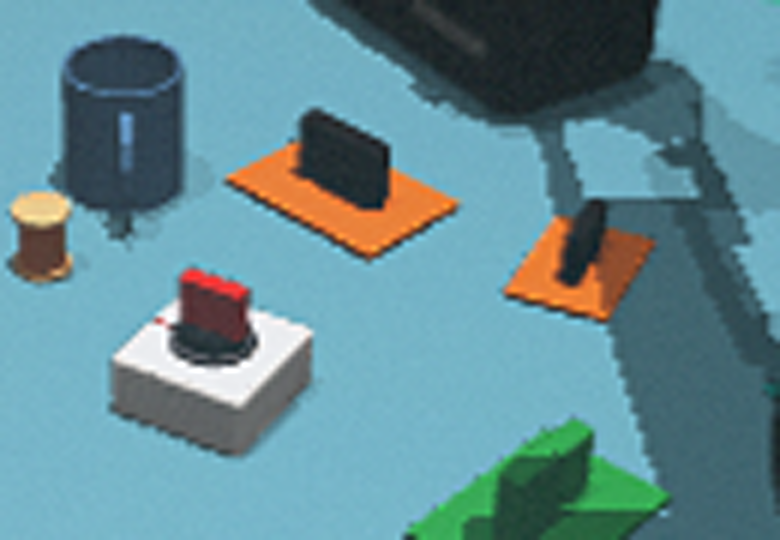

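```bash
cat > fit.py <<'E'
from h import *
from scipy.optimize import least_squares
t=cam("top"); s=cam("side")
def uc(l,x0,y0,k): return (np.array(l,float)+.5)/k-.5+[x0,y0]
def fit(obs,p0,mk,name):
    f=lambda p: np.concatenate([(proj(c,mk(p,M))-uv).ravel() for c,M,uv in obs])
    r=least_squares(f,p0,loss='soft_l1'); print(name,r.x.round(4),"rms px",np.sqrt((r.fun**2).mean()).round(2)); 
    print(f(r.x).reshape(-1,2).round(1).tolist()); return r.x
sg=np.array([[1,1],[1,-1],[-1,-1],[-1,1]])
G=np.vstack([sg*[.0757,.0557],sg*[.09,.11]]); G=np.c_[G,np.zeros(8)]
gt=uc([(219,135),(437,171),(403,455),(195,422),(120,93),(543,158),(503,498),(93,435)],170,90,5)
gs=uc([(192,247),(318,127),(531,286),(417,417),(110,300),(350,65),(595,243),(380,505)],180,180,5)
mkg=lambda p,M: M@R.from_euler('ZYX',p[3:6]).as_matrix().T+p[:3]
for o,n in (([(t,G,gt),(s,G,gs)],"glass both"),([(t,G,gt)],"top"),([(s,G,gs)],"side")):
    g=fit(o,[.61,.25,.08,-.1,-.35,0],mkg,n)
# template: plate top z=.006; handle top z=.052
mkp=lambda p,M: np.c_[M[:,:2]@R.from_euler('z',p[2]).as_matrix()[:2,:2].T+p[:2],M[:,2]]
T=np.c_[sg*[.065,.045],np.full(4,.006)]
# order: (+,+)=,(+,-),(-,-),(-,+)
tt=uc([(527,90),(667,157),(579,360),(434,291)],370,140,5)
ts=uc([(228,180),(458,205),(370,257)],290,110,6) # filled below
c=fit([(t,T,tt)],[.51,-.41,-.4],mkp,"template top")
print("pred side",((proj(s,mkp(c,T))-[290,110]+.5)*6-.5).round().tolist())
B=np.c_[sg*.045,np.full(4,.042)]
bt=uc([(70,98),(227,130),(198,284),(40,252)],370,140,5)
b=fit([(t,B,bt)],[.53,-.19,-.2],mkp,"box top")
print("pred side",((proj(s,mkp(b,B))-[290,110]+.5)*6-.5).round().tolist())
E
python3 fit.py
```

```text
glass both [ 0.595   0.2486  0.0976 -0.151  -0.4051  0.0148] rms px 0.42
[[0.4, 0.3], [-0.4, -0.3], [-0.0, -0.3], [0.1, -0.1], [-0.1, -0.0], [0.0, 0.0], [-0.4, -0.6], [-0.0, -0.7], [0.4, 0.4], [-0.1, 0.6], [-0.1, 0.1], [0.7, 0.1], [-0.9, -0.6], [0.5, -0.3], [0.7, 0.0], [0.7, 0.0]]
top [ 5.925e-01  2.471e-01  1.055e-01 -1.485e-01 -4.015e-01 -4.000e-04] rms px 0.21
[[0.4, 0.3], [-0.3, -0.3], [0.1, 0.1], [0.1, 0.2], [-0.2, -0.1], [0.2, -0.0], [-0.2, -0.0], [-0.1, -0.3]]
side [ 0.6004  0.2411  0.0887 -0.15   -0.4154 -0.0012] rms px 0.4
[[0.5, 0.5], [-0.2, 0.6], [-0.7, 0.0], [0.2, 0.1], [-0.7, -0.5], [0.4, -0.5], [0.1, -0.1], [0.2, -0.1]]
template top [ 0.5231 -0.4278 -0.4485] rms px 0.48
[[-0.3, -0.7], [0.8, -0.2], [0.1, 0.6], [-0.4, 0.2]]
pred side [[227.0, 178.0], [317.0, 129.0], [462.0, 202.0], [371.0, 255.0]]
box top [ 0.5331 -0.1878 -0.199 ] rms px 0.59
[[-0.4, -0.8], [0.6, -0.4], [0.4, 0.8], [-0.7, 0.4]]
pred side [[109.0, 357.0], [187.0, 282.0], [317.0, 327.0], [242.0, 405.0]]
```

```bash
cat > bar.py <<'E'
from h import *
from scipy.optimize import minimize
def fitbar(sel,p0,dims,z0,z1,boxes,verbose=True):
    cs=[cam("top"),cam("side")]; K=6; masks=[]
    for c,(x0,y0,x1,y1) in zip(cs,boxes):
        p=cv2.resize(c["pixels"][y0:y1,x0:x1],None,fx=K,fy=K,interpolation=cv2.INTER_CUBIC).astype(int)
        masks.append(sel(p).astype(np.uint8))
    sg=np.array([[1,1],[1,-1],[-1,-1],[-1,1]])
    def f(p,show=False):
        L=[]
        for c,m,(x0,y0,x1,y1) in zip(cs,masks,boxes):
            a=np.array([[np.cos(p[2]),-np.sin(p[2])],[np.sin(p[2]),np.cos(p[2])]])
            P=np.vstack([np.c_[(sg*np.array(dims)/2)@a.T+p[:2],np.full(4,z)] for z in(z0,z1)])
            uv=(proj(c,P)-[x0,y0]+.5)*K-.5
            r=np.zeros_like(m); h=cv2.convexHull((uv*16).astype(np.int32)); cv2.fillConvexPoly(r,h,1,shift=4)
            L.append((r&m).sum()/max(1,(r|m).sum()))
        return L if show else -sum(L)
    best=min((minimize(f,p0+np.array([0,0,d]),method='Nelder-Mead',options=dict(initial_simplex=np.array(p0)+[0,0,d]+np.array([[0,0,0],[.006,0,0],[0,.006,0],[0,0,.15]]))) for d in(-.2,0,.2)),key=lambda r:r.fun)
    print(best.x.round(4),np.round(f(best.x,True),3)); return best.x
if __name__=="__main__":
    red=lambda p:(p[...,0]>75)&(p[...,0]>2.2*p[...,1])&(p[...,0]>2.0*p[...,2])
    fitbar(red,[.533,-.188,-.1],(.042,.014),.053,.087,[(380,166,412,188),(315,152,337,176)])
    blk=lambda p:p.max(-1)<62
    fitbar(blk,[.523,-.428,-.4485],(.070,.018),.006,.052,[(468,162,500,203),(335,123,360,150)])
    org=lambda p:(p[...,0]>130)&(p[...,0]>1.4*p[...,2])|(p.max(-1)<62)
    t=cam("top"); print("disc axis",onz(t,((135+.5)/5-.5+370,(188+.5)/5-.5+140),.053))
E
python3 bar.py
sed -i 's/mkg=lambda p,M: .*/mkg=lambda p,M: M@R.from_euler("ZY",p[3:5]).as_matrix().T+p[:3]/; s/-.35,0\]/-.35]/' fit.py; python3 fit.py | grep -A1 -E "glass|top|side"|grep rms
```

```text
[ 0.5337 -0.1893 -0.2409] [0.754 0.203]
[ 0.5242 -0.4268 -0.6072] [0.72  0.818]
disc axis [ 0.53250575 -0.18673103  0.053     ]
glass both [ 0.595   0.2486  0.0977 -0.1501 -0.4057] rms px 0.44
top [ 0.5925  0.2471  0.1055 -0.1485 -0.4015] rms px 0.21
side [ 0.6002  0.2414  0.089  -0.1501 -0.4152] rms px 0.4
template top [ 0.5231 -0.4278 -0.4485] rms px 0.48
box top [ 0.5331 -0.1878 -0.199 ] rms px 0.59
```

```bash
python3 - <<'E'
from h import *
from bar import fitbar
hs=lambda p:cv2.cvtColor(np.clip(p,0,255).astype(np.uint8),cv2.COLOR_RGB2HSV).astype(int)
def red(p):
    h=hs(p); return ((h[...,0]<8)|(h[...,0]>172))&(h[...,1]>110)&(h[...,2]>60)
s=cam("side");t=cam("top")
print(s["pixels"][153:168:2,318:336:2].tolist()[3])
a=[]
for c,(x0,y0,x1,y1) in ((t,(380,166,412,188)),(s,(312,150,344,172))):
    p=cv2.resize(c["pixels"][y0:y1,x0:x1],None,fx=10,fy=10,interpolation=cv2.INTER_CUBIC)
    a.append(np.hstack([p[...,::-1],cv2.cvtColor(red(p).astype(np.uint8)*255,cv2.COLOR_GRAY2BGR)]))
cv2.imwrite("pics/red.png",np.vstack(a))
fitbar(red,[.533,-.188,-.1],(.042,.014),.053,.087,[(380,167,412,188),(317,150,340,176)])
E
```

```text
[[113, 180, 201], [94, 69, 74], [86, 50, 54], [85, 53, 56], [77, 56, 57], [136, 53, 56], [127, 51, 53], [113, 179, 198], [117, 182, 201]]
[ 0.5355 -0.1896 -0.1992] [0.851 0.306]
```

View pics/red.png

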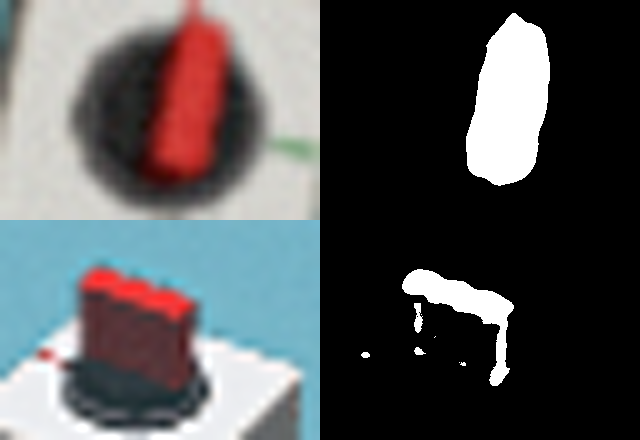

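Both cameras agree to about 2 mm:

| Item | Position (m) | Yaw (rad) | Slope (rad) |
|---|---|---|---|
| Knob | (0.533, −0.188) | −0.20 | – |
| Template | (0.523, −0.428) | −0.45 | – |
| Glass | (0.595, 0.248, 0.097) | −0.15 | 0.405 |

Next I'll work out the move to above the knob.

```bash
cat >> h.py <<'E'
def down(jaw): # tool pointing down with y at world angle jaw
    y=np.array([np.cos(jaw),np.sin(jaw),0]); z=np.array([0,0,-1.]); return np.c_[np.cross(y,z),y,z]
def delta(pos,Rt,p=None,Rc=None):
    s=read_state(); p=s["tool_pos"] if p is None else p
    Rc=R.from_rotvec(s["tcp_rot"]).as_matrix() if Rc is None else Rc
    print("shift mm",(Rc.T@(np.array(pos)-p)*1000).round(1),"turn",R.from_matrix(Rc.T@Rt).as_rotvec().round(3))
E
python3 -c "
from h import *
delta([.533,-.188,.14],down(1.372))"
```

```text
shift mm [ 391.4 -267.3   91.3] turn [ 0.     0.    -2.476]
```

```bash
python3 -m crank '391 -267 0 0 0 -2.476 0;391 -267 0 0 0 -2.476 0;391 -267 0 0 0 -2.476 0;391 -267 0 0 0 -2.476 0;391 -267 0 0 0 -2.476 0;391 -267 0 0 0 -2.476 0;391 -267 0 0 0 -2.476 0;391 -267 0 0 0 -2.476 0;391 -267 0 0 0 -2.476 0;391 -267 0 0 0 -2.476 0;391 -267 0 0 0 -2.476 0;391 -267 0 0 0 -2.476 0;391 -267 45 0 0 -2.476 0;391 -267 91 0 0 -2.476 0;391 -267 91 0 0 -2.476 0;391 -267 91 0 0 -2.476 0' 40
python3 - <<'E'
from h import *
print(read_state()["q"].round(3))
delta([.533,-.188,.14],down(1.372)); delta([.533,-.188,.058],down(1.372))
t=cam("top"); crop(t,340,120,460,220,6,"pics/a_t.png"); s=cam("side"); crop(s,250,60,410,200,5,"pics/a_s.png")
E
```

```text
time: 2.85
tool_pos: [0.5337, -0.1888, 0.1418]
tcp_rot: [0.313, 3.124, -0.001]
wrist_force: [0.1, -0.4, 0.4]
width: 1.0
[-0.384  0.132  1.934  0.     1.075 -1.755]
shift mm [0.8 0.6 1.8] turn [-0.     0.002 -0.001]
shift mm [ 1.   0.6 83.8] turn [-0.     0.002 -0.001]
```

View pics/a_s.png

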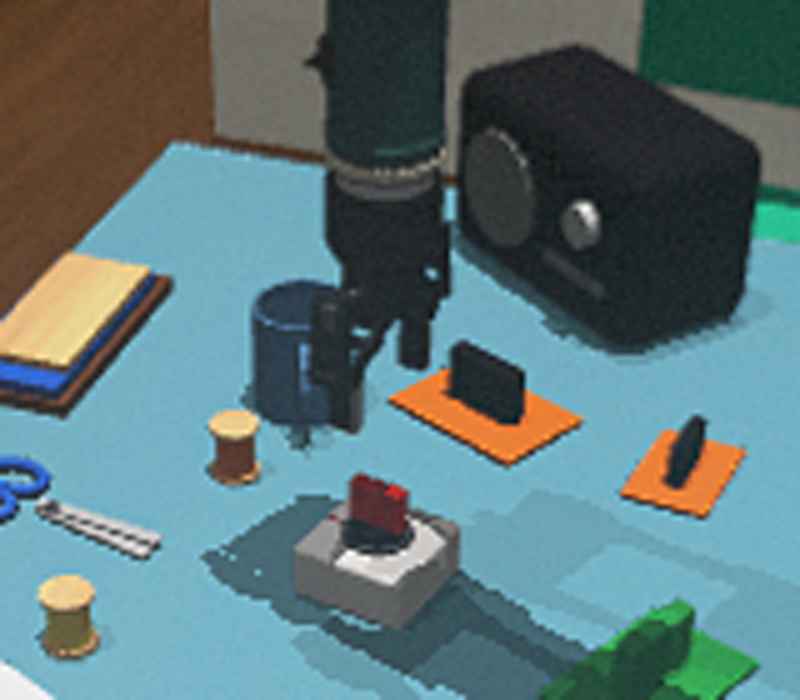

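View pics/a_t.png

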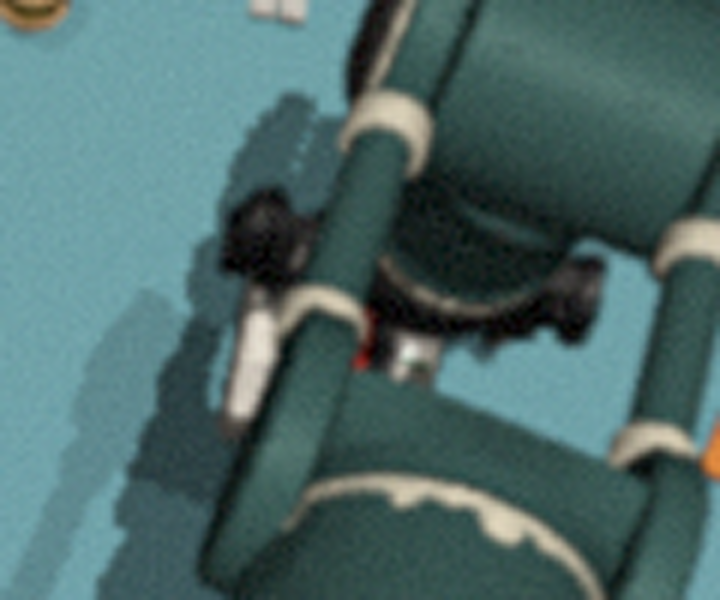

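Both views put the gripper square over the red bar, with the fingers either side of it. I'll go down and grip.

```bash
python3 -m crank '1 0.5 50 0 0 0 0;1 0.5 82 0 0 0 0;1 0.5 82 0 0 0 0;1 0.5 82 0 0 0 0;1 0.5 82 0 0 0 255;1 0.5 82 0 0 0 255;1 0.5 82 0 0 0 255;1 0.5 82 0 0 0 255;1 0.5 82 0 0 0 255;1 0.5 82 0 0 0 255;1 0.5 82 0 0 0 255;1 0.5 82 0 0 0 255' 40
python3 - <<'E'
from h import *
s=read_state();print(s["wrist_force"],s["torque"],s["width"]*85)
s=cam("side"); crop(s,250,60,410,200,5,"pics/b_s.png")
E
```

```text
time: 4.45
tool_pos: [0.5319, -0.1883, 0.0587]
tcp_rot: [0.312, 3.126, -0.001]
wrist_force: [-2.7, -3.4, 5.9]
width: 0.156
[-2.7198583  -3.43288153  5.89097193] [-0.60521381  0.55204756 -0.10313206] 13.301888997320123
```

View pics/b_s.png

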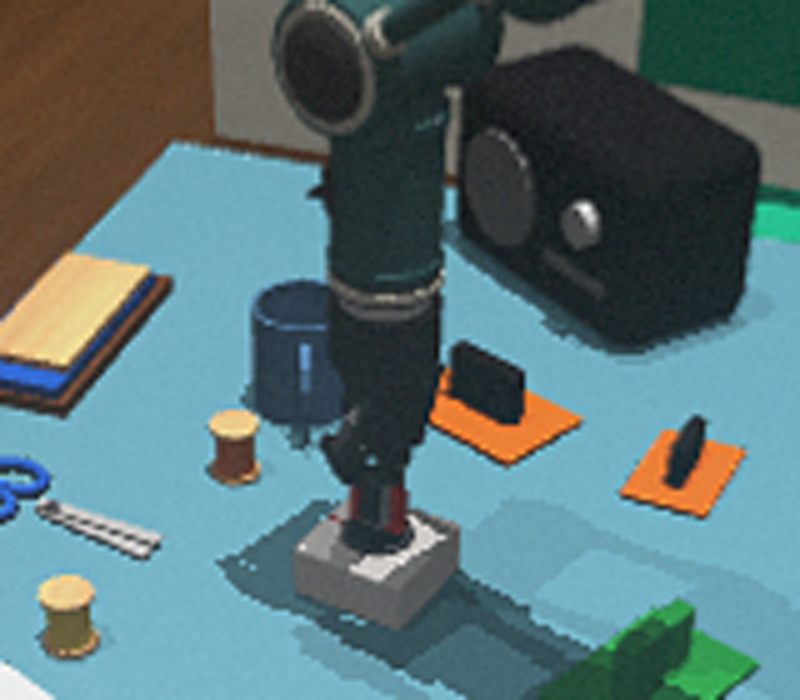

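The bar is gripped: the opening of 13.3 mm fits the 14 mm bar. Next I turn it clockwise, which is positive about the tool's z.

```bash
python3 -m crank '0 0 -1.5 0 0 0.15 255;0 0 -1.5 0 0 0.3 255;0 0 -1.5 0 0 0.45 255;0 0 -1.5 0 0 0.6 255;0 0 -1.5 0 0 0.75 255;0 0 -1.5 0 0 0.9 255;0 0 -1.5 0 0 0.98 255;0 0 -1.5 0 0 1.0 255;0 0 -1.5 0 0 1.0 255;0 0 -1.5 0 0 1.0 255' 40
python3 - <<'E'
from h import *
s=read_state();print(s["wrist_force"],s["torque"],s["width"]*85,s["q"].round(3))
Rm=R.from_rotvec(s["tcp_rot"]).as_matrix(); print("jaw",np.arctan2(Rm[1,1],Rm[0,1]))
E
```

```text
time: 5.75
tool_pos: [0.5337, -0.1863, 0.0588]
tcp_rot: [1.772, 2.592, 0.006]
wrist_force: [6.4, 1.8, -6.0]
width: 0.156
[ 6.37134528  1.82212564 -5.98450508] [ 0.31517114 -1.15781648  0.20142929] 13.235159735592399 [-0.382  0.225  1.997  0.004  0.917 -0.756]
jaw 0.37177440884472596
```

```bash
python3 -m crank '0 0 0 0 0 0.03 255;0 0 0 0 0 0.06 255;0 0 0 0 0 0.06 255;0 0 0 0 0 0.06 255' 40
python3 - <<'E'
from h import *
s=read_state();print(s["wrist_force"],s["torque"],s["width"]*85,s["q"].round(3))
Rm=R.from_rotvec(s["tcp_rot"]).as_matrix(); print("jaw",np.arctan2(Rm[1,1],Rm[0,1]))
s=cam("side"); crop(s,300,120,360,180,10,"pics/c_s.png")
E
```

```text
time: 6.25
tool_pos: [0.5338, -0.1863, 0.0588]
tcp_rot: [1.846, 2.539, 0.005]
wrist_force: [7.3, 2.1, -6.5]
width: 0.15
[ 7.34400228  2.06955414 -6.48441643] [ 0.42717677 -1.1881381   0.66262628] 12.759881751374415 [-0.381  0.225  1.997  0.003  0.917 -0.697]
jaw 0.31349041126065136
```

View pics/c_s.png

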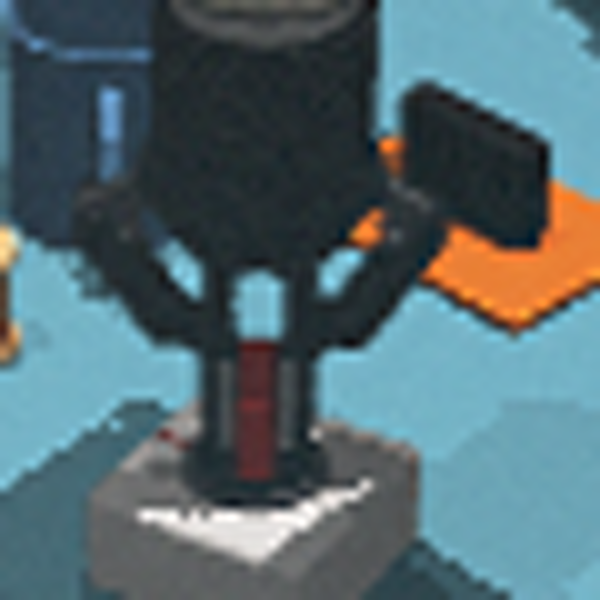

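The moment about z jumped from 0.20 to 0.66 N m, and the picture shows the bar turned and the pads on it. So the knob is at its stop. I'll let go.

```bash
python3 -m crank '0 0 0 0 0 0.02 0;0 0 0 0 0 0 0;0 0 0 0 0 0 0;0 0 0 0 0 0 0;0 0 0 0 0 0 0;0 0 -30 0 0 0 0;0 0 -80 0 0 0 0;0 0 -110 0 0 0 0;0 0 -110 0 0 0 0'
python3 - <<'E'
from h import *
s=read_state();print(s["wrist_force"],s["q"].round(3))
delta([.523,-.428,.17],down(1.122))
s=cam("side"); crop(s,290,110,420,200,6,"pics/d_s.png");t=cam("top"); crop(t,370,140,520,260,5,"pics/d_t.png")
E
```

```text
time: 7.42
tool_pos: [0.5343, -0.1888, 0.1735]
tcp_rot: [1.845, 2.534, 0.003]
wrist_force: [0.1, -0.7, 0.1]
width: 1.004
[ 0.08206116 -0.73497777  0.05805181] [-0.384  0.099  1.907 -0.     1.128 -0.695]
shift mm [-224.2  -84.2    4.1] turn [ 0.003  0.007 -0.81 ]
```

View pics/d_s.png

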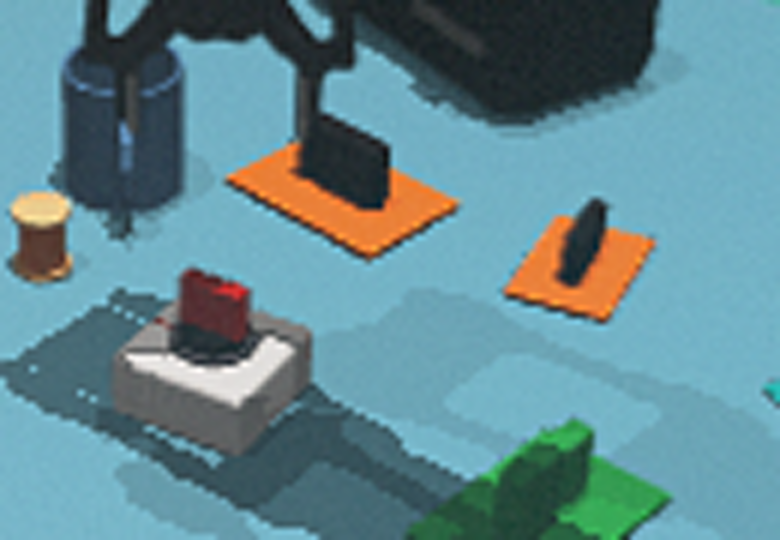

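The side view shows the knob back at rest on its red mark and the template untouched. On to the template.

```bash
python3 -m crank '-60 -22 0 0 0 -0.18 0;-120 -45 0 0 0 -0.36 0;-180 -68 0 0 0 -0.54 0;-224 -84 4 0 0 -0.72 0;-224 -84 4 0 0.006 -0.81 0;-224 -84 4 0 0.006 -0.81 0;-224 -84 4 0 0.006 -0.81 0'
python3 - <<'E'
from h import *
s=read_state();print(s["wrist_force"],s["q"].round(3))
delta([.523,-.428,.017],down(1.122))
s=cam("side"); crop(s,290,50,420,170,6,"pics/e_s.png");t=cam("top"); crop(t,400,110,560,230,5,"pics/e_t.png")
E
```

```text
time: 8.4
tool_pos: [0.5201, -0.4256, 0.1641]
tcp_rot: [-0.699, -3.056, -0.008]
wrist_force: [0.8, 0.7, 0.9]
width: 1.001
[0.80309681 0.74354803 0.91078791] [-7.230e-01  3.100e-01  1.672e+00  1.000e-03  1.168e+00 -1.845e+00]
shift mm [ -4.8  -1.4 147.1] turn [ 0.003 -0.008 -0.001]
```

View pics/e_s.png

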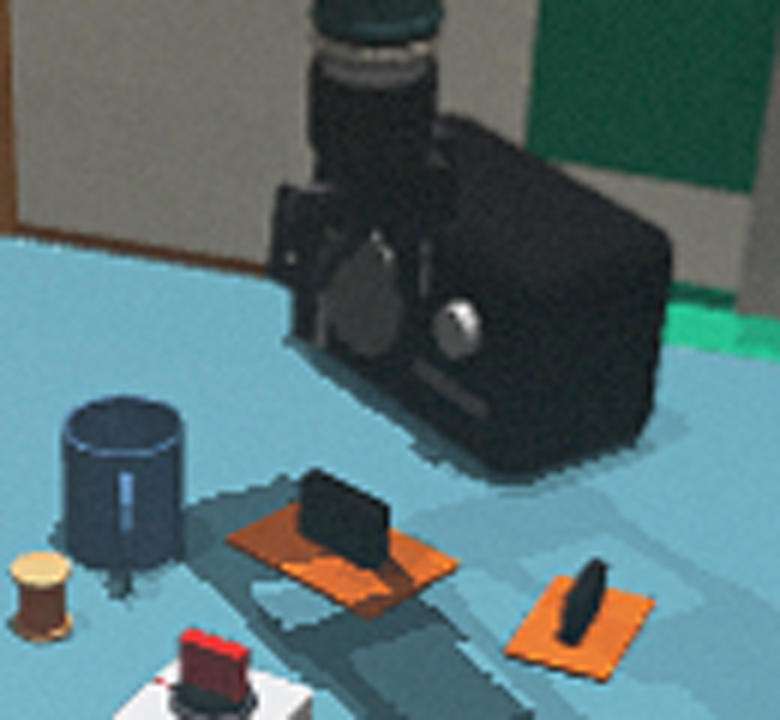

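View pics/e_t.png

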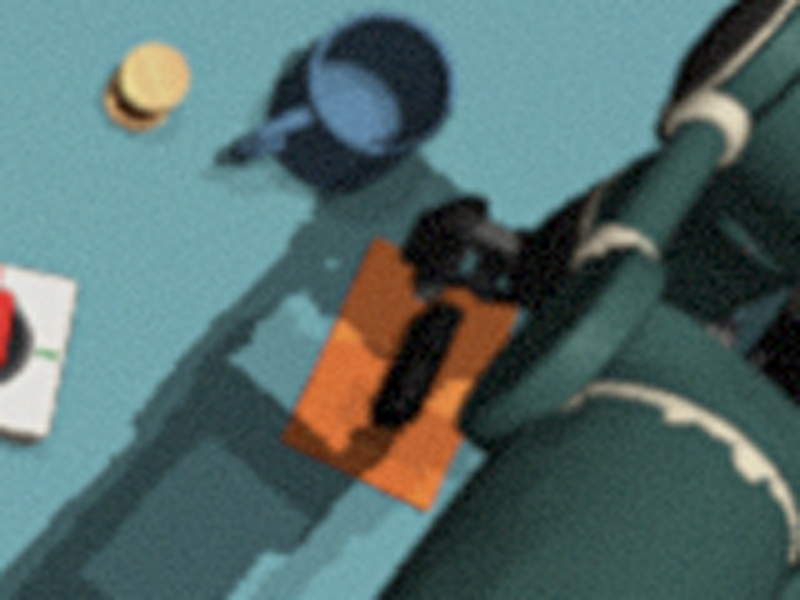

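```bash
python3 -c "
from h import *
t=cam('top');print(onz(t,(476,127),.09), onz(t,(400+230/5,110+155/5),.05))"
python3 -m crank '-5 -1 50 0 -0.004 0 0;-5 -1 90 0 -0.008 0 0;-5 -1 110 0 -0.008 0 0;-5 -1 110 0 -0.008 0 0'
python3 - <<'E'
from h import *
s=read_state();print(s["wrist_force"])
delta([.523,-.428,.017],down(1.122))
s=cam("side"); crop(s,290,70,420,190,6,"pics/f_s.png")
E
```

```text
[ 0.66334653 -0.39442914  0.09      ] [ 0.63463214 -0.32376167  0.05      ]
time: 9.05
tool_pos: [0.5235, -0.428, 0.0542]
tcp_rot: [0.699, 3.063, 0.005]
wrist_force: [-0.3, 0.0, 1.2]
width: 1.0
[-0.29349982  0.04219862  1.15448771]
shift mm [ 0.4 -0.3 37.2] turn [ 0.003 -0.001  0.   ]
```

View pics/f_s.png

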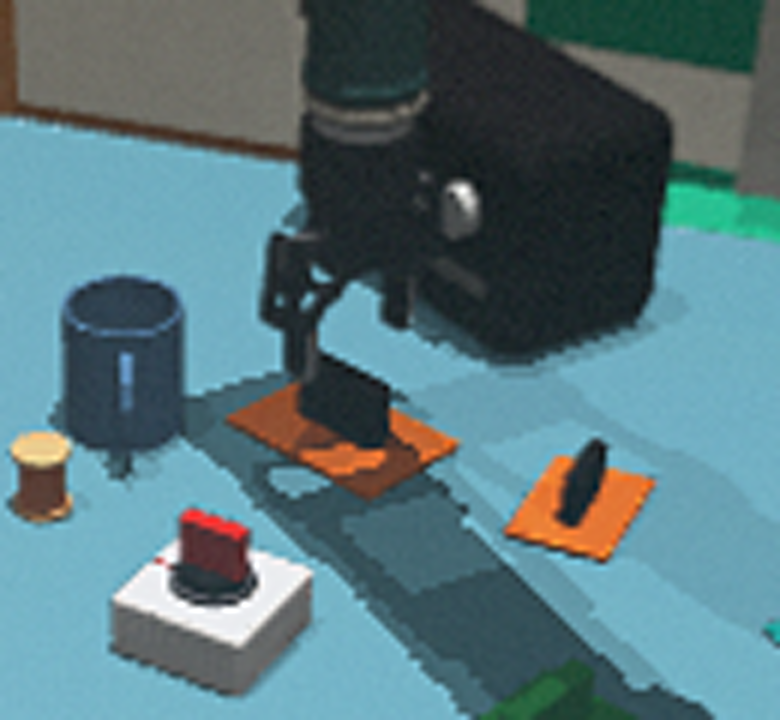

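The fingers straddle the black handle and the mug is clear. I'll lower and grip.

```bash
python3 -m crank '0 0 20 0 0 0 0;0 0 37 0 0 0 0;0 0 37 0 0 0 0;0 0 37 0 0 0 0;0 0 37 0 0 0 255;0 0 37 0 0 0 255;0 0 37 0 0 0 255;0 0 37 0 0 0 255;0 0 37 0 0 0 255;0 0 37 0 0 0 255;0 0 37 0 0 0 255;0 0 37 0 0 0 255' 60
python3 - <<'E'
from h import *
s=read_state();print(s["wrist_force"],s["width"]*85, s["q"].round(3)); p=s["tool_pos"]
Rm=R.from_rotvec(s["tcp_rot"]).as_matrix(); print("jaw",np.arctan2(Rm[1,1],Rm[0,1]),Rm[:,2])
s=cam("side"); crop(s,290,70,420,190,6,"pics/g_s.png")
E
```

```text
time: 10.6
tool_pos: [0.5248, -0.4294, 0.0191]
tcp_rot: [0.698, 3.059, 0.002]
wrist_force: [0.2, -0.2, 3.9]
width: 0.195
[ 0.19860125 -0.15431133  3.87661615] 16.542020125130346 [-0.724  0.459  1.762  0.004  0.918 -1.848]
jaw 1.1220341349657506 [ 3.89624612e-03  4.96889374e-04 -9.99992286e-01]
```

View pics/g_s.png

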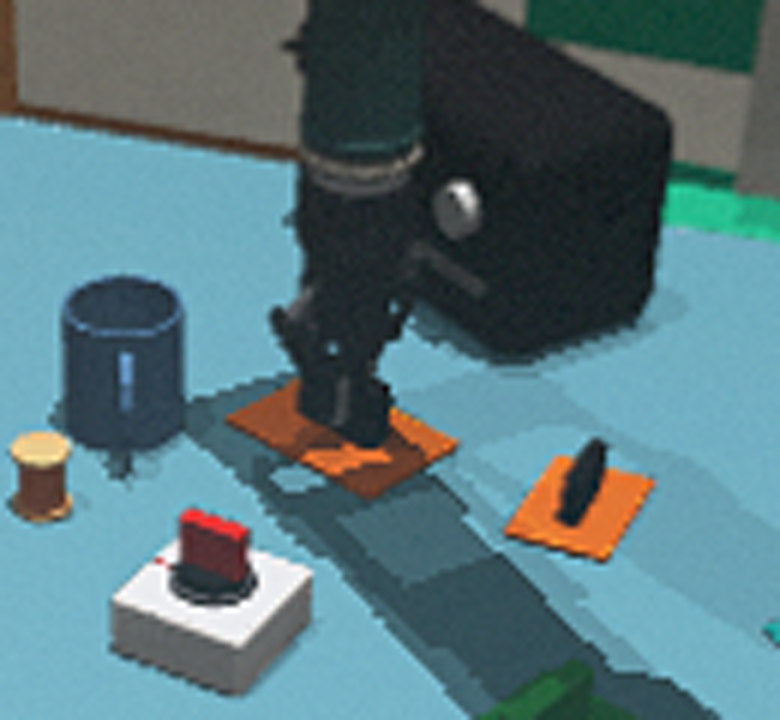

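Gripped: the opening of 16.5 mm fits the 18 mm handle, and the TCP is 19 mm above the plate's underside. I'll lift it.

```bash
python3 -m crank '0 0 -30 0 0 0 255;0 0 -90 0 0 0 255;0 0 -150 0 0 0 255;0 0 -190 0 0 0 255;0 0 -190 0 0 0 255;0 0 -190 0 0 0 255' 60
cat >> h.py <<'E'
def glassR(yaw=-.1501,pitch=-.4057): return R.from_euler("ZY",[yaw,pitch]).as_matrix()
GR=glassR(); GP=np.array([.595,.2486,.0977])
def toolR(Rg): return np.c_[-Rg[:,0],Rg[:,1],-Rg[:,2]]
E
python3 - <<'E'
from h import *
s=read_state();print(s["wrist_force"],s["torque"],s["width"]*85, s["q"].round(3))
delta(GP+[0,0,.13],toolR(GR)); delta(GP+[0,0,.13],down(-.15+np.pi/2))
c=cam("side"); crop(c,270,20,430,160,5,"pics/i_s.png")
E
```

```text
time: 11.4
tool_pos: [0.5227, -0.4285, 0.2064]
tcp_rot: [-0.699, -3.063, -0.005]
wrist_force: [-0.3, 0.4, -2.2]
width: 0.203
[-0.27493676  0.43031163 -2.15083081] [ 0.03216386 -0.02365094  0.01401318] 17.264848253433488 [-0.725  0.282  1.628  0.003  1.234 -1.848]
shift mm [228.8 641.5 -19. ] turn [-0.057 -0.403 -0.295]
shift mm [228.8 641.5 -19. ] turn [ 0.003 -0.    -0.299]
```

View pics/i_s.png

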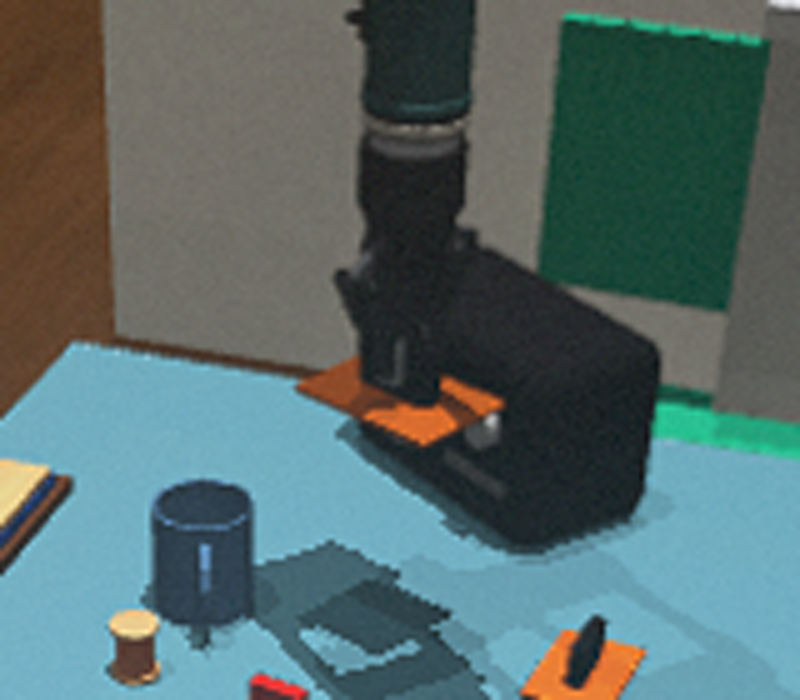

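The template hangs level in the grip, with 2.2 N of weight showing. I'll carry it over the glass and tilt it on the way.

```bash
python3 -m crank '11 32 -10 0 0 0 255;29 80 -19 0 0 -0.05 255;46 128 -19 0 0 -0.1 255;63 176 -19 0 0 -0.15 255;80 224 -19 0 0 -0.2 255;97 272 -19 0 0 -0.25 255;114 320 -19 0 0 -0.28 255;131 368 -19 -0.01 -0.07 -0.3 255;148 416 -19 -0.02 -0.14 -0.3 255;166 464 -19 -0.03 -0.2 -0.3 255;183 512 -19 -0.04 -0.27 -0.3 255;200 560 -19 -0.05 -0.34 -0.297 255;217 608 -19 -0.057 -0.4 -0.295 255;229 642 -19 -0.057 -0.403 -0.295 255;229 642 -19 -0.057 -0.403 -0.295 255;229 642 -19 -0.057 -0.403 -0.295 255;229 642 -19 -0.057 -0.403 -0.295 255' 60
python3 - <<'E'
from h import *
s=read_state();print(s["wrist_force"],s["torque"],s["width"]*85, s["q"].round(3))
delta(GP+[0,0,.13],toolR(GR)); delta(GP+GR[:,2]*.059,toolR(GR))
c=cam("side"); crop(c,170,100,330,240,5,"pics/j_s.png"); c=cam("top"); crop(c,150,60,310,200,5,"pics/j_t.png")
E
```

```text
time: 13.58
tool_pos: [0.5955, 0.2468, 0.2273]
tcp_rot: [0.207, 2.728, -0.048]
wrist_force: [-0.0, 0.4, -2.5]
width: 0.204
[-2.47153562e-03  4.02287405e-01 -2.51712440e+00] [ 0.08450596  0.30394662 -0.00219701] 17.355590193431308 [ 0.482  0.018  1.944 -0.315  0.872 -0.771]
shift mm [ 0.6  1.7 -0.7] turn [-0.004  0.001 -0.   ]
shift mm [52.   1.9 59.7] turn [-0.004  0.001 -0.   ]
```

View pics/j_s.png

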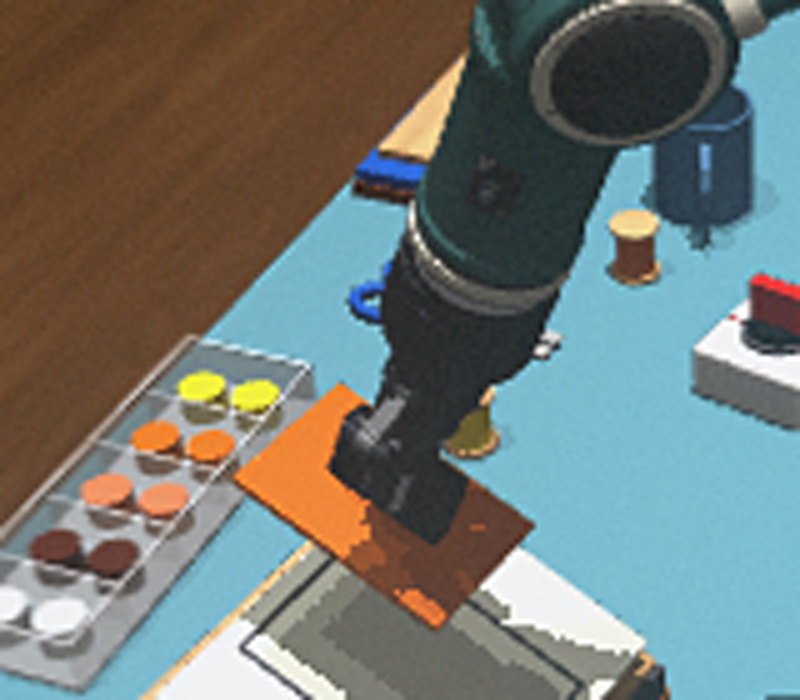

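View pics/j_t.png

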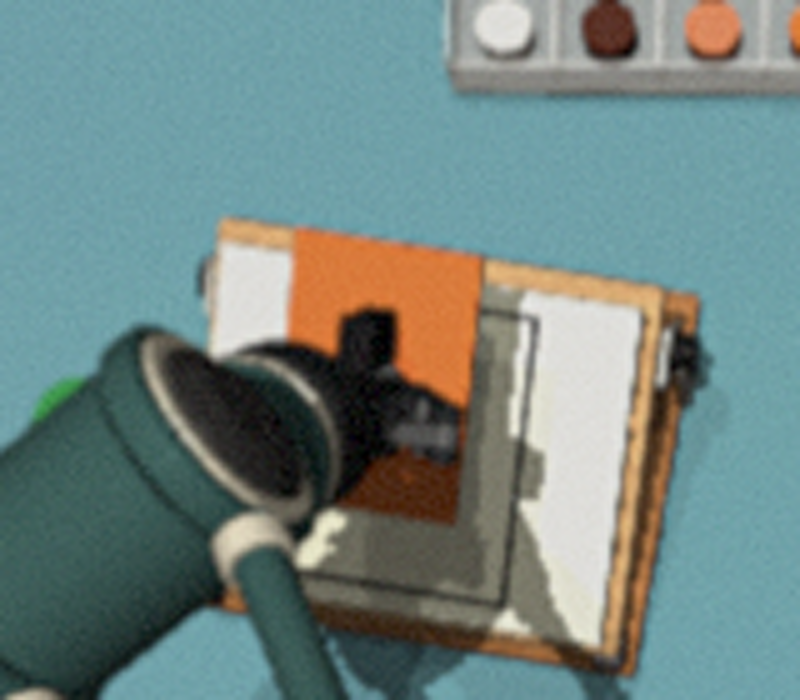

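```bash
cat > inhand.py <<'E'
from h import *
from scipy.optimize import least_squares
def inhand(t,s,top,side):
    # top/side: dict corner index->pixel; corners in order (+,+),(+,-),(-,-),(-,+) of template frame aligned w. glass frame; upper face z=.006
    st=read_state(); Rt=R.from_rotvec(st["tcp_rot"]).as_matrix()
    A=np.c_[-Rt[:,0],Rt[:,1],-Rt[:,2]]  # template nominal
    sg=np.array([[1,1],[1,-1],[-1,-1],[-1,1]])*[.065,.045]
    C=np.c_[sg,np.full(4,.006)]
    def pts(p): 
        Rp=A@R.from_rotvec(p[3:6]).as_matrix(); return C@Rp.T+st["tool_pos"]+A@p[:3],Rp
    def f(p):
        P,_=pts(p); o=[]
        for c,d in((t,top),(s,side)):
            u=proj(c,P)
            for i,v in d.items(): o.append(u[i]-v)
        return np.r_[np.array(o).ravel(),(p[3:6]/.03),(p[:3]-[0,0,-.019])/.004]
    r=least_squares(f,[0,0,-.019,0,0,0]); p=r.x
    print("template rel tool (mm)",(p[:3]*1e3).round(1),"rot",p[3:6].round(3)); print(r.fun[:-6].reshape(-1,2).round(1).tolist())
    _,Rp=pts(p); o=st["tool_pos"]+A@p[:3]
    print("template in glass mm",(GR.T@(o-GP)*1e3).round(1),"rot",R.from_matrix(GR.T@Rp).as_rotvec().round(3)); return p
E
python3 - <<'E'
from inhand import *
t=cam("top");s=cam("side")
u=lambda x,y,x0,y0,k=5:np.array([(x+.5)/k-.5+x0,(y+.5)/k-.5+y0])
inhand(t,s,{0:u(295,230,150,60),1:u(484,260,150,60),2:u(455,522,150,60)},
 {0:u(234,480,170,100),1:u(342,384,170,100),2:u(535,524,170,100),3:u(438,628,170,100)})
E
```

```text
template rel tool (mm) [ -2.1  -0.6 -21. ] rot [0.002 0.003 0.001]
[[-0.1, -0.5], [-0.1, -0.7], [0.0, 1.0], [-0.2, -0.4], [-0.3, -0.3], [0.3, 0.2], [0.3, 0.3]]
template in glass mm [50.9 -1.7 98.9] rot [-0.001  0.     0.001]
```

The template sits straight in the grip (offset −2 mm, rotation under 0.004 rad). In the glass frame it is at (51, −2, 99) mm. I'll approach to roughly 10 mm above the face.

```bash
python3 -m crank '25 1 20 0 0 0 255;51 2 45 0 0 0 255;51 2 65 0 0 0 255;51 2 80 0 0 0 255;51 2 88 0 0 0 255;51 2 88 0 0 0 255;51 2 88 0 0 0 255' 60
python3 - <<'E'
from h import *
s=read_state();print(s["wrist_force"],s["torque"],s["width"]*85, s["q"].round(3))
print("tool in glass",(GR.T@(s["tool_pos"]-GP)*1e3).round(1), R.from_matrix(toolR(GR).T@R.from_rotvec(s["tcp_rot"]).as_matrix()).as_rotvec().round(3))
c=cam("side"); crop(c,170,140,330,280,5,"pics/k_s.png"); c=cam("top"); crop(c,150,60,310,200,5,"pics/k_t.png")
E
```

```text
time: 14.65
tool_pos: [0.5854, 0.2521, 0.1286]
tcp_rot: [0.205, 2.725, -0.044]
wrist_force: [0.4, 0.8, -2.4]
width: 0.203
[ 0.3954066   0.83151853 -2.42126617] [ 0.02772697  0.2884605  -0.02670891] 17.262279697847198 [ 0.5    0.104  2.051 -0.389  0.692 -0.656]
tool in glass [ 3.   2.1 32.3] [ 0.001 -0.004  0.   ]
```

View pics/k_s.png

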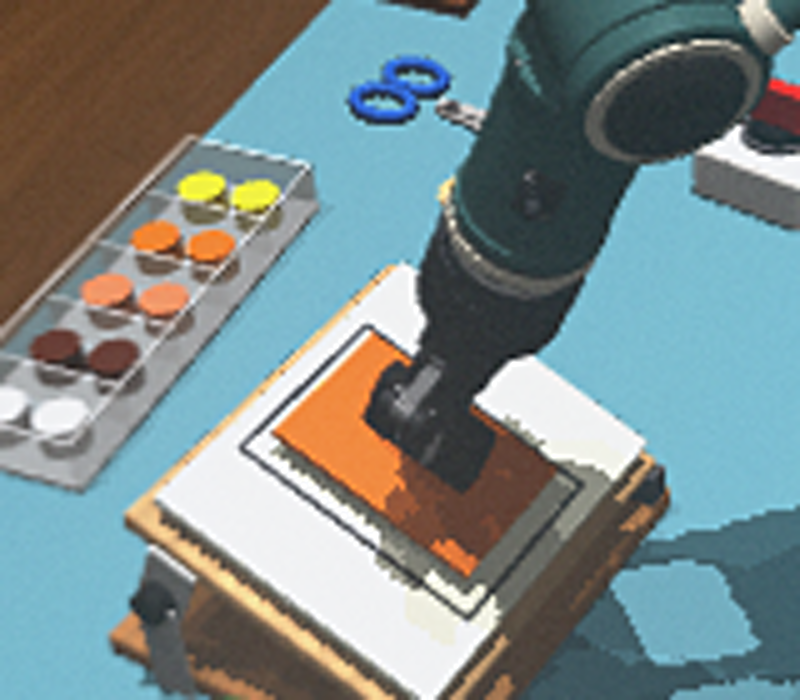

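View pics/k_t.png

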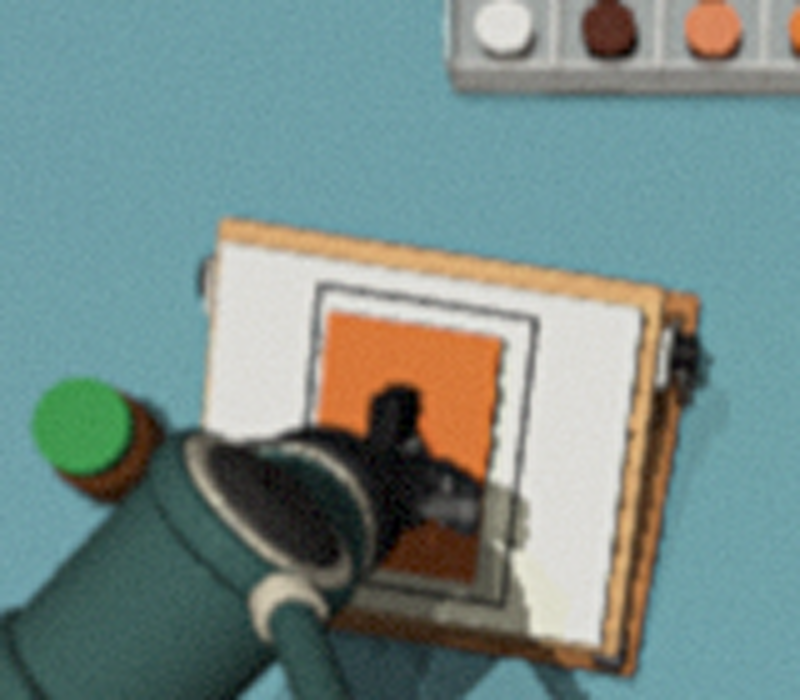

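```bash
python3 - <<'E'
from inhand import *
t=cam("top");s=cam("side")
u=lambda x,y,x0,y0,k=5:np.array([(x+.5)/k-.5+x0,(y+.5)/k-.5+y0])
inhand(t,s,{0:u(330,312,150,60),1:u(502,338,150,60),2:u(474,582,150,60)},
 {0:u(274,434,170,140),2:u(560,470,170,140),3:u(470,579,170,140),1:u(372,333,170,140)})
E
```

```text
template rel tool (mm) [ -0.9  -0.2 -21.1] rot [-0.004  0.002  0.002]
[[-0.5, -0.3], [-0.1, -0.2], [0.3, 0.5], [-0.1, -0.3], [0.0, 0.0], [-0.1, -0.3], [0.3, 0.1]]
template in glass mm [ 1.7  1.8 11.2] rot [-0.005 -0.002  0.002]
```

The template is centred to within 2 mm, 11 mm above the face and parallel to about 0.005 rad. I'll press in small steps.

```bash
cat > pf.py <<'E'
from h import *
s=read_state(); n=GR.T@(s["wrist_force"]-np.array([.3,.6,-2.45]))
print("force glass axes",n.round(2),"tool in glass",(GR.T@(s["tool_pos"]-GP)*1e3).round(2),"rot",R.from_matrix(toolR(GR).T@R.from_rotvec(s["tcp_rot"]).as_matrix()).as_rotvec().round(3),"torque tool",(R.from_rotvec(s["tcp_rot"]).as_matrix().T@s["torque"]).round(2))
E
python3 -m crank '0 -1.5 3 0 0 0 255;0 -1.5 5 0 0 0 255;0 -1.5 7 0 0 0 255;0 -1.5 8 0 0 0 255;0 -1.5 8 0 0 0 255;0 -1.5 8 0 0 0 255' 60; python3 pf.py
python3 -m crank '0 0 1 0 0 0 255;0 0 2 0 0 0 255;0 0 2 0 0 0 255;0 0 2 0 0 0 255' 60; python3 pf.py
```

```text
time: 15.6
tool_pos: [0.5875, 0.25, 0.1203]
tcp_rot: [0.205, 2.726, -0.045]
wrist_force: [-0.2, 0.2, -2.0]
width: 0.201
force glass axes [-0.25 -0.44  0.56] tool in glass [ 1.96  0.23 23.77] rot [ 0.002 -0.003 -0.001] torque tool [0.01 0.32 0.  ]
time: 16.1
tool_pos: [0.5883, 0.2498, 0.1184]
tcp_rot: [0.205, 2.726, -0.046]
wrist_force: [-0.3, 0.1, -1.6]
width: 0.199
force glass axes [-0.14 -0.63  0.93] tool in glass [ 1.89  0.18 21.72] rot [ 0.002 -0.003 -0.001] torque tool [0.02 0.27 0.01]
```

```bash
python3 -m crank '0 0 1 0 0 0 255;0 0 2 0 0 0 255;0 0 2 0 0 0 255;0 0 2 0 0 0 255' 60; python3 pf.py
```

```text
time: 16.6
tool_pos: [0.5891, 0.2497, 0.1167]
tcp_rot: [0.205, 2.726, -0.045]
wrist_force: [-0.8, -0.3, -0.5]
width: 0.201
force glass axes [-0.14 -1.09  2.17] tool in glass [ 1.93  0.22 19.82] rot [ 0.002 -0.003 -0.001] torque tool [-0.03  0.28 -0.04]
```

```bash
python3 -m crank '0 0 1 0 0 0 255;0 0 2 0 0 0 255;0 0 3 0 0 0 255;0 0 3 0 0 0 255;0 0 3 0 0 0 255' 60; python3 pf.py
```

```text
time: 17.23
tool_pos: [0.5902, 0.2495, 0.1139]
tcp_rot: [0.205, 2.726, -0.045]
wrist_force: [-4.1, -0.1, 2.4]
width: 0.204
force glass axes [-1.99 -1.4   6.17] tool in glass [ 1.93  0.21 16.83] rot [ 0.002 -0.003 -0.001] torque tool [-0.01  0.33  0.01]
```

```bash
python3 -m crank '0 0 1 0 0 0 255;0 0 2 0 0 0 255;0 0 2 0 0 0 255;0 0 2 0 0 0 255' 60; python3 pf.py
```

```text
time: 17.73
tool_pos: [0.591, 0.2494, 0.1122]
tcp_rot: [0.205, 2.726, -0.046]
wrist_force: [-5.4, 0.0, 3.5]
width: 0.2
force glass axes [-2.8  -1.43  7.64] tool in glass [ 1.95  0.19 14.89] rot [ 0.002 -0.003 -0.   ] torque tool [0.06 0.48 0.02]
```

The normal force is about 7.6 N with the glass sunk around 5 mm, so I'll hold here. Before handing in I'll check pose, flushness, steadiness, the knob and the bystanders.

```bash
python3 -m crank '0 0 0 0 0 0 255;0 0 0 0 0 0 255;0 0 0 0 0 0 255;0 0 0 0 0 0 255' 60; python3 pf.py; python3 - <<'E'
from h import *
c=cam("side"); crop(c,170,140,330,280,5,"pics/m_s.png"); cv2.imwrite("pics/m_full.png",c["pixels"][:,:,::-1]); c=cam("top"); crop(c,150,60,310,200,5,"pics/m_t.png");cv2.imwrite("pics/m_tfull.png",c["pixels"][:,:,::-1])
E
```

```text
time: 18.23
tool_pos: [0.591, 0.2494, 0.1121]
tcp_rot: [0.205, 2.726, -0.046]
wrist_force: [-5.6, 0.1, 3.7]
width: 0.197
force glass axes [-2.82 -1.42  7.89] tool in glass [ 1.91  0.2  14.89] rot [ 0.002 -0.003 -0.001] torque tool [0.03 0.45 0.02]
```

View pics/m_s.png

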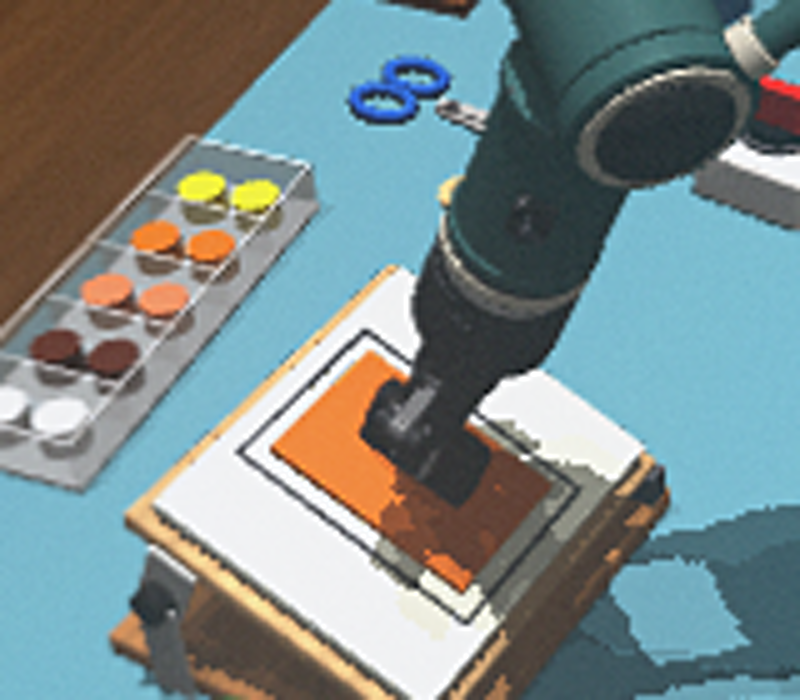

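View pics/m_t.png

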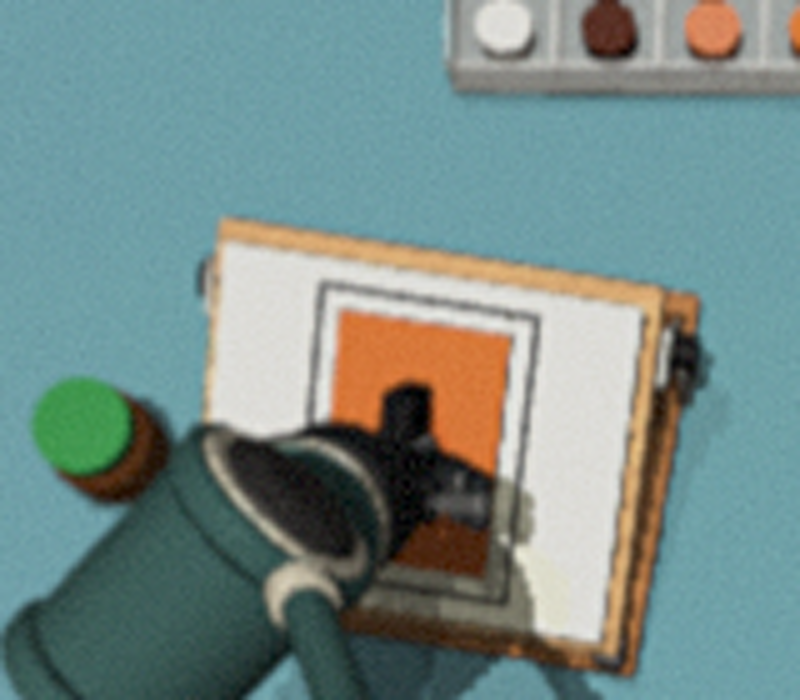

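View pics/m_full.png

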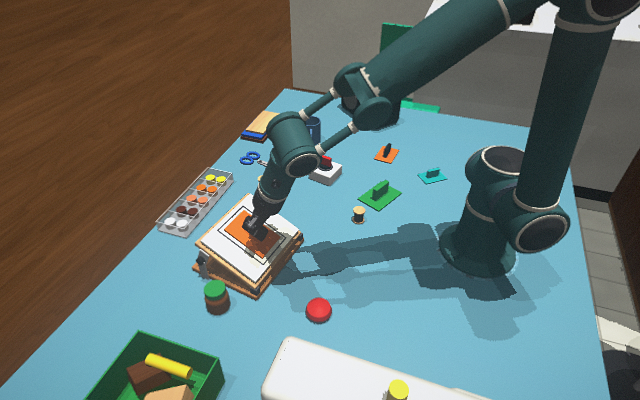

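View pics/m_tfull.png

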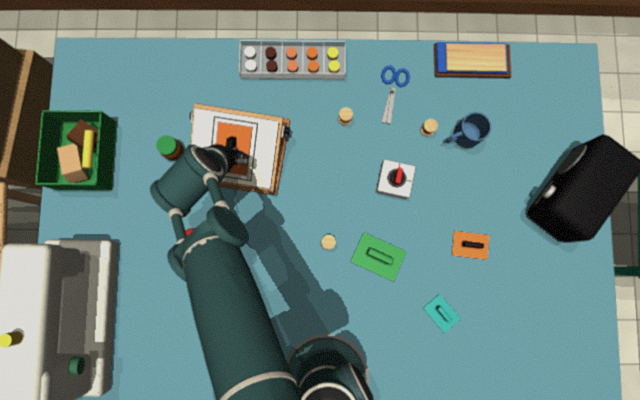

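The template lies flush, centred in the outline with its long side up the slope. The knob is on its rest mark and the bystanders look unmoved. I'm handing in.

```bash
python3 -c "
from workcell import job
print(job.finish_job())"; python3 pf.py
```

```text
the job is handed in; nothing more can be done
None
the job is handed in; nothing more can be done
```

The job is handed in at about 18 s of the 64 s allowed, with the arm still gripping the template and pressing it on the glass; no verdict was reported.

- **Timer:** I turned the knob about 1.06 rad clockwise, until the wrist moment jumped from 0.20 to 0.66 N m at the stop. I then let go and lifted away, and the pictures show it back on its rest mark.
- **Template position:** I gripped the larger orange template by its handle (60 N) and tilted it to the measured slope of 0.406 rad. On the last camera fit, 11 mm above the glass, it was within 2 mm of the outline's centre and about 0.005 rad of parallel. The final pictures show it flush and inside the outline, but I did not repeat the numeric fit after contact.
- **Pressing:** The push was about 7.9 N along the glass normal, which put the tool about 5 mm past first contact, and it stayed steady over the last half second. There is also about 3 N sideways force across the face.
- **Other things:** The bystanders I could see look unmoved. The pincushion was partly hidden in the last top view but looked unmoved in the side view. No check failed or disagreed beyond the roughly 2 mm difference between the two cameras.

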